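# Alternate the disc springs on the arbor

### The job

The spring arbor already carries its first disc spring, crown (narrow side) up. Add the two loose disc springs one at a time, without turning either over, so that the faces alternate all the way up: the one lying dish up goes on first, crown to crown, then the one lying crown up, rim to rim. Let both rest level on the stack and leave the flat washer where it lies.

Things in the scene. Friction and masses are not known exactly. Their poses are not given: they have to be found in the camera images.
- arbor: Spring arbor, fixed to the worktop: square 90 x 90 x 12 mm dark steel base plate, on it a 56 mm round collar up to 20 mm, and a smooth upright guide post of 20.4 mm diameter that tapers from 66 mm up to an 8 mm tip at 81 mm above the worktop. A first disc spring, crown up (wide rim below), is held on the collar: it spans 20 to 33 mm above the worktop. Origin: centre of the base's underside, on the post's axis, at worktop level; z up along the post.
- disc_dish_up (a point): Loose conical spring washer (disc spring), steel, 50 mm outside diameter, 24 mm hole, 13 mm high overall, 80 g, lying on the worktop dish up like a shallow bowl: its narrow crown is below, its wide rim above; the upright outer edge to grip spans 8 to 13 mm above its underside. Point: on its axis, half-way up (6.5 mm above its underside); z up as it lies.
- disc_crown_up (a point): Loose conical spring washer (disc spring), the same part (50 mm outside diameter, 24 mm hole, 13 mm high overall, 80 g), lying crown up like a low dome: its wide rim is below, its narrow crown above; the upright outer edge to grip spans 0 to 5 mm above its underside. Point: on its axis, half-way up (6.5 mm above its underside); z up as it lies.
- flat_washer (a point): Flat steel washer, not part of the stack: 50 mm outside diameter, 24 mm hole, 8 mm thick, lying on the worktop near the disc springs. Point: its centre, 4 mm above its underside.
Things that resemble listed ones, but are neither listed nor needed, are in the scene too. What is shaped like the part that bears disc_dish_up but orange or pink is not meant.

How it is judged (in metres and radians):
On the way, in this order (a step that is already met when the one before it is completed fails the run):
1. the dish-up disc spring rests on the first one, crown to crown (horizontal distance between disc_dish_up and arbor below 0.006 m and z of disc_dish_up in the frame of arbor between 0.0365 and 0.0425 m and angle between disc_dish_up's own z axis and vertical below 0.17 rad), for 0.2 s.
2. the crown-up disc spring rests on it, rim to rim (all of step 1 and horizontal distance between disc_crown_up and arbor below 0.006 m and z of disc_crown_up in the frame of arbor between 0.0495 and 0.0555 m and angle between disc_crown_up's own z axis and vertical below 0.17 rad), for 0.2 s.
At the end, for the whole second after the job is handed in: Both disc springs are on the post, unturned, within 6 mm of its axis and level within 10 degrees: centre of the dish-up one 39.5 mm, of the crown-up one 52.5 mm above the arbor's underside (each within 3 mm). The flat washer is within 30 mm of where it lay (all of step 2 and distance of flat_washer from where it was at the start of the episode below 0.03 m); the robot touches nothing.
It fails at once if the flat washer is moved more than 30 mm (distance of flat_washer from where it was at the start of the episode above 0.03 m).
It also fails if it takes over 54 s, if anything falls off the work surface, if the arm or the gripper's body presses on something with over 40 N, if the wrist force passes 120 N, or if a joint passes its speed limit or range.

### The arm

A 6-joint arm with a two-finger parallel gripper is mounted at the origin on a cart in front of the work surface, level with it; the furniture and walls round the work are solid. World frame = base frame: x ahead of the robot, y to its left, z up, the work surface at z = 0. Lengths are in mm, angles in rad, forces in N, time in s.
With the tool pointing down it reaches from about 275 to 825 mm from the base axis. Payload 5.2 kg.
Tool frame: the origin (TCP) lies on the centre line of the jaws, within the pads' length; the fingertips stand 19 mm ahead of it and the grasp point (between the pads) is the TCP (ctrl.nose_length is the distance from the TCP to the fingertips, in mm); z points along the fingers, y is the line along which they close (so a half turn about z gives the same grasp; the last joint's range is limited). The gripper opens to 93 mm and grips with 3 to 60 N. Pads are 15 mm wide; open, the fingers measure 128 mm over their backs; the gripper's body (75 mm by 188 mm) begins 65 mm behind the grasp point.
Start: joints at [0.948, 0.259, 1.535, -0, 1.348, -0.203], TCP at [224.147, 502.258, 237.653] pointing down, gripper open.
Joint ranges: [-3.14, 3.14], [-0.91, 2.08], [0.19, 2.58], [-1.22, 4.36], [0.22, 2.71], [-3.12, 3.12]. Speed limits (rad/s): [2.57, 2.57, 3.14, 3.14, 3.14, 3.14].

### API

Orientations are given as a unit quaternion [x, y, z, w].
In Python, from station import ctrl gives the robot as it stands.
- The arm moves only by the tool arm_command, never from a script. Its argument "increments" is a list of rows, each a list of 7 numbers: the turn, a rotation vector about the tool's x, y, z in rad, then the shift along the tool's x, y, z in mm, then the closure, from 0 (fully open) to 1 (shut). In form: [[wx, wy, wz, tx, ty, tz, jaw], ...]. A call has 1 to 12 rows; each row is the pose to reach, as a shift and turn from the pose commanded when the call began, along the tool's axes at that moment; what a row does not reach only later rows make up. A row lasts 1/8 s, in which the tool goes at most 62.5 mm and 10.7 degrees, less where a joint would pass 70% of its speed; a pose out of reach is approached as far as the arm can. A call with a gripper value outside its range is refused whole. The fingers move at their own pace and stop on an object; "squeeze" is the grip in N (left out, the last holds). Time passes only in rows, so rows that repeat a pose let the fingers close. It gives the time, the measured TCP pose, the force, the opening and the grip force at its end, in the units of the state.
- ctrl.get_obs(): the state, without advancing time (a new reading comes with each control period).
- ctrl.camera(name): name is "side" or "top"; returns a dict with "color" (400x640x3 uint8, red, green, blue), "mtx" (3x3 intrinsics, pixels), "dist" ([k1, k2, p1, p2, k3] as OpenCV has them; the pictures are not rectified), "xyz" and "orientation" of the camera in the world. Camera axes: x right, y up, looking along -z (the intrinsics and any distortion apply to the point x, -y, -z); pixel columns grow to the right and rows downward; lengths in mm; the calibration is good to about 2 mm. A picture is of the moment at which its call begins. There is no depth.
- ctrl.finish_job(): hands the job in; it is judged then, once.
The state is a dict: "time_s": time; "q": joint angles; "dq": joint speeds; "tau": joint torques, N m; "ee_pos": TCP position; "orientation": TCP orientation; "ft_force": force on the tool from outside, world axes, zero at the start; "ft_torque": the same for the moment, N m; "width": finger opening in mm; "grasp_force": force on a finger pad.
Only numpy, scipy, OpenCV 4.12 (cv2) and the standard library are available. Lean on these libraries where they do the work, as an engineer would, in place of code of your own. Each camera call takes 0.05 s, during which the arm holds its last target. There are 200 camera calls.

## Working session

There is one attempt and no reset: what is moved stays moved. The work goes in short steps, Python scripts to look and compute and a tool call to move; the robot and the scene stay as the last step left them, time stands still between calls to the robot, and variables do not carry over. Pictures are saved under pics/ and viewed, at most 10 in all, crops included, and the job is handed in when it is done.

Besides the shell and the picture viewer there is one more tool, called after ">>>" as name([rows], argument=value, ...), one row to a line, values as JSON. arm_command: Moves the arm, as the interface text tells. Its arguments: {"type":"object","properties":{"increments":{"type":"array","items":{"type":"array","items":{"type":"number"}}},"squeeze":{"type":"number"}},"required":["increments"]}

```bash
mkdir -p pics; cat > h.py <<'E'
import numpy as np, cv2, json
from scipy.spatial.transform import Rotation as R
from station import ctrl
def snap(n, tag):
    c=ctrl.camera(n); cv2.imwrite(f'pics/{tag}.png',c['color'][:,:,::-1]); 
    np.save(f'pics/{tag}.npy',c,allow_pickle=True); return c
def load(tag): return np.load(f'pics/{tag}.npy',allow_pickle=True).item()
def ray(c,uv):
    p=cv2.undistortPoints(np.array([[uv]],float),np.array(c['mtx'],float),np.array(c['dist'],float))[0,0]
    d=R.from_quat(c['orientation']).apply([p[0],-p[1],-1]); return np.array(c['xyz'],float),d
def atz(c,uv,z):
    o,d=ray(c,uv); return o+d*(z-o[2])/d[2]
def tri(c1,u1,c2,u2):
    o1,d1=ray(c1,u1);o2,d2=ray(c2,u2)
    s=np.linalg.lstsq(np.c_[d1,-d2],o2-o1,rcond=None)[0]
    a=o1+d1*s[0];b=o2+d2*s[1]; return (a+b)/2,np.linalg.norm(a-b)
def proj(c,P):
    p=R.from_quat(c['orientation']).inv().apply(np.atleast_2d(P)-np.array(c['xyz'])); p=p*[1,-1,-1]
    return cv2.projectPoints(p,np.zeros(3),np.zeros(3),np.array(c['mtx'],float),np.array(c['dist'],float))[0][:,0]
E
python3 - <<'E'
from h import *
for n in('side','top'):
    c=snap(n,n+'0'); print(n,c['xyz'],R.from_quat(c['orientation']).as_matrix()[:,2],np.array(c['mtx']).tolist(),c['dist'])
print(ctrl.get_obs())
E
```

```text
side [ -16.70076347 -791.2227627   399.05895084] [-0.51191703 -0.787565    0.34304859] [[495.3147286468133, 0.0, 324.15538239421153], [0.0, 495.3147286468133, 193.0406767392442], [0.0, 0.0, 1.0]] [-0.07277577  0.          0.          0.          0.        ]
top [ 324.50422474    9.30096966 1019.92943428] [-0.16687499 -0.01045459  0.98592263] [[448.7996069710561, 0.0, 325.2316862372008], [0.0, 448.7996069710561, 204.98823792639587], [0.0, 0.0, 1.0]] [0.00185946 0.         0.         0.         0.        ]
{'time_s': 0.1, 'q': array([ 9.48190262e-01,  2.59283122e-01,  1.53595411e+00, -2.34532299e-05,
        1.34800570e+00, -2.02782550e-01]), 'dq': array([-0.00094638, -0.00218546, -0.00349121, -0.00096594, -0.00044348,
       -0.00195261]), 'tau': array([ 2.55785038e-03, -4.38210726e+01, -2.84644085e+01,  7.20523903e-02,
        3.61283356e-02, -4.97873282e-05]), 'ee_pos': array([223.88493083, 501.86989059, 236.90165801]), 'orientation': array([ 2.08370980e-01,  9.78049515e-01, -7.60450210e-04, -3.20471538e-04]), 'ft_force': array([ 0.41644478, -0.39124108, -1.38924931]), 'ft_torque': array([-0.02045185, -0.00913049,  0.02317511]), 'grasp_force': 0.0, 'width': 92.98155853790247}
```

View pics/side0.png

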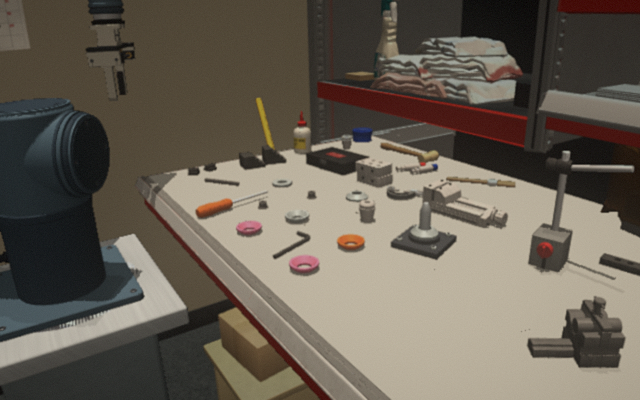

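View pics/top0.png

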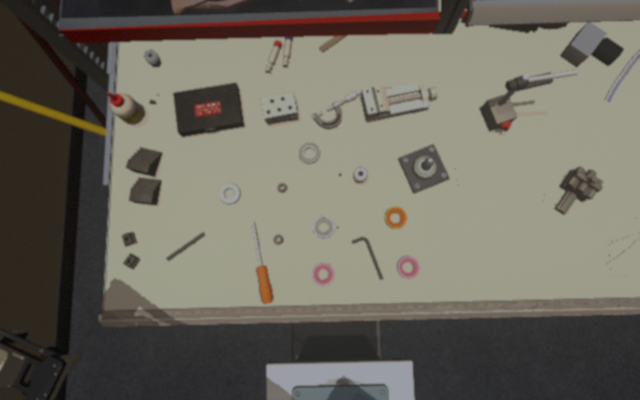

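Both views show the arbor at top (425,167) / side (425,235). There are three steel rings: top (309,153), (229,194), (324,228), and side (357,197), (283,183), (297,216). I'll enlarge them to tell them apart.

```bash
python3 - <<'E'
from h import *
s=load('side0');t=load('top0')
def crop(c,u,v,w=28,h=21): return cv2.resize(c['color'][v-h:v+h,u-w:u+w,::-1],(256,192),interpolation=cv2.INTER_CUBIC)
T=[(309,153),(229,194),(324,228)];S=[(357,197),(283,183),(297,216)]
im=np.vstack([np.hstack([crop(t,*p) for p in T]),np.hstack([crop(s,*p) for p in S]),
 np.hstack([crop(t,425,167),crop(s,425,230,40,30),crop(t,360,175)])])
cv2.imwrite('pics/crop.png',im)
for a,b in zip(T,S): print(*tri(t,a,s,b))
for p in T: print(atz(t,p,6).round(1))
print(tri(t,(433,159),s,(426,205)))
E
```

```text
[622.03778877  54.90416424   1.48422285] 0.6460328242631345
[530.67932739 241.35865967   2.49040647] 4.269685207103096
[444.02772051  23.55247837   9.00343638] 2.64379237742715
[620.4  54.9   6. ]
[528.  241.5   6. ]
[443.2  24.2   6. ]
(array([ 575.24972785, -213.55197312,   78.93371348]), np.float64(6.095328208197849))
```

View pics/crop.png

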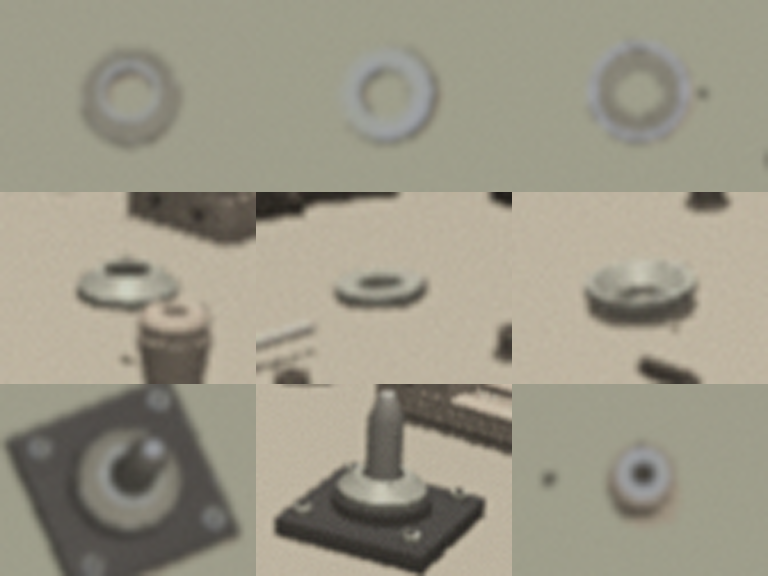

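Top row of crops: the ring at top (309,153) is crown up, (229,194) is the flat washer, and (324,228) is dish up. Next I'll fit silhouettes in both views.

```bash
cat > fit.py <<'E'
from h import *
from scipy.optimize import minimize
a=np.linspace(0,2*np.pi,48,endpoint=False)
circ=lambda r,z: np.c_[r*np.cos(a),r*np.sin(a),z+0*a]
def box(z,h=45,yaw=0):
    P=np.array([[h,h,z],[h,-h,z],[-h,-h,z],[-h,h,z]]); return R.from_euler('z',yaw).apply(P)
def disc(dish): return [np.r_[circ(25,8),circ(25,13),circ(14,0)] if dish else np.r_[circ(25,0),circ(25,5),circ(14,13)]]
def arbor(yaw): return [np.r_[box(0,yaw=yaw),box(12,yaw=yaw)],np.r_[circ(28,12),circ(28,20)],np.r_[circ(25,20),circ(25,25),circ(14,33)],np.r_[circ(10.2,20),circ(10.2,66),circ(4,81)]]
S=6
def obsmask(c,uv,w,h,thr,ign=None):
    u0,v0=uv[0]-w,uv[1]-h
    lab=cv2.cvtColor(c['color'],cv2.COLOR_RGB2LAB).astype(float)[v0:v0+2*h,u0:u0+2*w]
    lab=cv2.resize(lab,None,fx=S,fy=S,interpolation=cv2.INTER_CUBIC)
    bg=np.median(lab.reshape(-1,3)[lab[...,0].ravel()>np.percentile(lab[...,0],40)],axis=0)
    d=np.abs(lab-bg)@[thr[0],thr[1],thr[1]]
    m=(d>1).astype(np.uint8)
    ig=np.zeros_like(m)
    if ign: ig[(ign[1]-v0)*S:,(ign[0]-u0)*S:]=1; m[ig>0]=0
    n,l,st,_=cv2.connectedComponentsWithStats(m); k=1+np.argmax(st[1:,4]); m=(l==k).astype(np.uint8)
    cs,_=cv2.findContours(m,cv2.RETR_EXTERNAL,cv2.CHAIN_APPROX_NONE); m=cv2.drawContours(m*0,cs,-1,1,-1)
    return m,ig,u0,v0
def render(c,parts,p,M):
    m,ig,u0,v0=M; r=np.zeros_like(m)
    for P in parts:
        q=(proj(c,P+p)-[u0,v0]+.5)*S-.5
        cv2.fillConvexPoly(r,cv2.convexHull((q*16).astype(np.int32)),1,shift=4)
    r[ig>0]=0; return r
def fit(views,model,x0,fixz=None):
    def cost(x):
        k=0; p=x[:3] if fixz is None else np.r_[x[:2],fixz]; parts=model(x[3]) if len(x)>3 else model(0)
        for c,M in views:
            r=render(c,parts,p,M); k+=1-(r&M[0]).sum()/max(1,(r|M[0]).sum())
        return k/len(views)
    n=len(x0); sim=np.vstack([x0]+[np.array(x0)+np.eye(n)[i]*([4,4,4,.1][i]) for i in range(n)])
    r=minimize(cost,x0,method='Nelder-Mead',options=dict(initial_simplex=sim,xatol=.02,fatol=1e-5)); return r.x,r.fun
E
cat > m1.py <<'E'
from fit import *
s=load('side0');t=load('top0'); rows=[]
for nm,mod,tu,su,ign,g,w in [('dish',lambda y:disc(1),(324,228),(297,216),None,(443.5,24),20),('crown',lambda y:disc(0),(309,153),(357,197),(358,199),(621,55),20),
   ('arbor',arbor,(425,167),(425,229),None,(570,-198),38)]:
    th=(.02,.22) if nm!='arbor' else (.04,.1)
    Vt=(t,obsmask(t,tu,w,w-2,th));Vs=(s,obsmask(s,su,w,w-2 if w<30 else 30,th,ign))
    x0=[*g,0.]+([.4] if nm=='arbor' else [])
    xb,fb=fit([Vt,Vs],mod,x0); print(nm,'both',xb.round(2),round(fb,3))
    for k,V in (('top',Vt),('side',Vs)):
        y,f=fit([V],mod,[*xb[:2],0]+list(xb[3:]),fixz=0); print('  ',k,y.round(2),round(f,3))
    for c,M in (Vt,Vs):
        r=render(c,mod(xb[3] if len(xb)>3 else 0),xb[:3],M); h,wd=M[0].shape
        im=cv2.resize(np.ascontiguousarray(c['color'][M[3]:M[3]+h//S,M[2]:M[2]+wd//S,::-1]),(wd,h),interpolation=cv2.INTER_CUBIC)
        for q,col in((M[0],(0,255,0)),(r,(0,0,255))): cv2.drawContours(im,cv2.findContours(q,0,1)[0],-1,col,1)
        rows.append(cv2.resize(im,(260,260)))
cv2.imwrite('pics/fit1.png',np.vstack([np.hstack(rows[0::2]),np.hstack(rows[1::2])]))
E
python3 m1.py
```

```text
dish both [445.43  24.72  -3.46] 0.125
   top [446.49  25.71   1.96] 0.103
   side [440.99  17.15   8.56] 0.129
crown both [ 6.2085e+02  5.5030e+01 -1.7000e-01] 0.044
   top [ 6.2109e+02  5.4950e+01 -1.4000e-01] 0.046
   side [620.56  54.86   2.48] 0.04
arbor both [ 5.7516e+02 -2.0896e+02  4.7000e-01  3.6000e-01] 0.143
   top [ 5.7588e+02 -2.0869e+02  4.3000e+00  3.6000e-01] 0.03
   side [ 5.7567e+02 -2.0844e+02  2.3700e+00  3.6000e-01] 0.257
```

View pics/fit1.png

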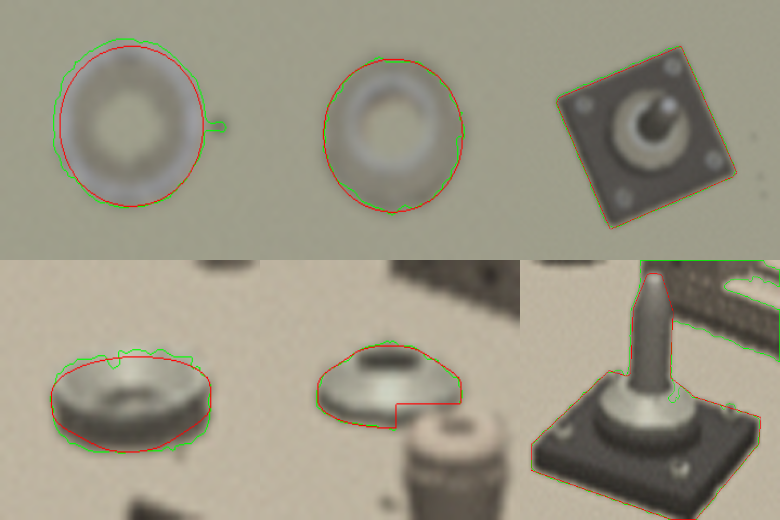

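Arbor and crown-up fits land on the outlines with z≈0, as they should. The dish mask bled slightly, so I'll refit it tighter and check the neighbours for finger clearance.

```bash
python3 - <<'E'
from fit import *
s=load('side0');t=load('top0')
for th in((.02,.3),(.03,.2),(.0,.3),(.05,.1)):
    Vt=(t,obsmask(t,(321,228),16,18,th));Vs=(s,obsmask(s,(297,214),18,14,th))
    print(th,fit([Vt,Vs],lambda y:disc(1),[446,25,0])[0].round(1),*[fit([V],lambda y:disc(1),[446,25],fixz=0) for V in (Vt,Vs)])
for n,p in dict(hexend=(355,241),hexcorner=(368,238),hextip=(381,278),cup=(360,178),nut1=(283,188),nut2=(279,240),dot=(338,227),block=(295,120),dot2=(340,175),scr=(256,225),vise=(385,118)).items(): print(n,atz(t,p,5)[:2].round())
M=R.from_quat(ctrl.get_obs()['orientation']).as_matrix(); print(M.round(3))
def tool(d): return (M.T@d).round(1)
p=ctrl.get_obs()['ee_pos']
for n,q in dict(dish=(446,25,100),crown=(621,55,100),arb=(575.3,-209,130)).items(): print(n,tool(np.array(q)-p))
E
```

```text
(0.02, 0.3) [445.3  24.6  -2.6] (array([445.35503387,  25.73363876]), np.float64(0.12679189322787943)) (array([441.04731086,  17.23858503]), np.float64(0.1614361702127659))
(0.03, 0.2) [445.5  24.9  -4.3] (array([445.33737326,  24.98727298]), np.float64(0.09497278258085173)) (array([440.5772952 ,  16.45039716]), np.float64(0.1408399046396479))
(0.0, 0.3) [446.5  25.8  -1.9] (array([445.35503387,  25.73363876]), np.float64(0.11658435956741886)) (array([443.13432503,  21.18834209]), np.float64(0.11180487804878048))
(0.05, 0.1) [445.7  25.3  -6. ] (array([444.94083154,  25.12373136]), np.float64(0.042262189701155695)) (array([438.47395259,  13.1055426 ]), np.float64(0.1997393894266567))
hexend [412. -45.]
hexcorner [418. -75.]
hextip [ 328. -100.]
cup [557. -62.]
nut1 [539. 117.]
nut2 [419. 127.]
dot [445.  -8.]
block [703.  87.]
dot2 [566. -16.]
scr [454. 179.]
vise [ 701. -127.]
[[-0.913  0.408 -0.001]
 [ 0.408  0.913 -0.001]
 [ 0.    -0.002 -1.   ]]
dish [-397.2 -344.7  137.3]
crown [-544.8 -246.   137.1]
arb [-610.7 -505.7  107.5]
```

Dish-up is at about (445.3, 25.2), crown-up (620.9, 55.0), arbor (575.3, −209). The present tool yaw clears the neighbours, so I'm moving above the dish-up disc.

>>> arm_command([
  [0, 0, 0, -396.6, -345.3, 100, 0.3],
  [0, 0, 0, -396.6, -345.3, 157, 0.3],
  [0, 0, 0, -396.6, -345.3, 157, 0.3],
  [0, 0, 0, -396.6, -345.3, 157, 0.3],
  [0, 0, 0, -396.6, -345.3, 157, 0.3],
  [0, 0, 0, -396.6, -345.3, 157, 0.3],
  [0, 0, 0, -396.6, -345.3, 157, 0.3],
  [0, 0, 0, -396.6, -345.3, 157, 0.3],
  [0, 0, 0, -396.6, -345.3, 157, 0.3],
  [0, 0, 0, -396.6, -345.3, 157, 0.3],
  [0, 0, 0, -396.6, -345.3, 157, 0.3],
  [0, 0, 0, -396.6, -345.3, 157, 0.3],
], squeeze=25)

```text
time_s: 1.6
ee_pos: [445.0, 26.4, 80.9]
orientation: [0.208, 0.978, 0.0, -0.0]
ft_force: [0.7, 0.9, -0.2]
width: 65.2
grasp_force: 0.0
```

>>> arm_command([
  [0, 0, 0, 0, 0, 30, 0.3],
  [0, 0, 0, 0, 0, 50, 0.3],
  [0, 0, 0, 0, 0, 59, 0.3],
  [0, 0, 0, 0, 0, 59, 0.3],
  [0, 0, 0, 0, 0, 59, 0.3],
])

```text
time_s: 2.22
ee_pos: [446.1, 25.5, 22.4]
orientation: [0.208, 0.978, 0.0, 0.001]
ft_force: [0.8, -0.2, -0.1]
width: 64.9
grasp_force: 0.0
```

```bash
python3 - <<'E'
from h import *
s=snap('side','side1');t=snap('top','top1'); o=ctrl.get_obs(); print(o['ee_pos'],o['ft_force'])
f=lambda c,u,v:cv2.resize(c['color'][v-30:v+30,u-40:u+40,::-1],(400,300),interpolation=cv2.INTER_CUBIC)
cv2.imwrite('pics/c1.png',np.hstack([f(s,297,205),f(t,324,228)]))
E
```

```text
[446.18511885  25.30910598  22.39326427] [ 1.02553141 -0.35722338  0.8170788 ]
```

View pics/c1.png

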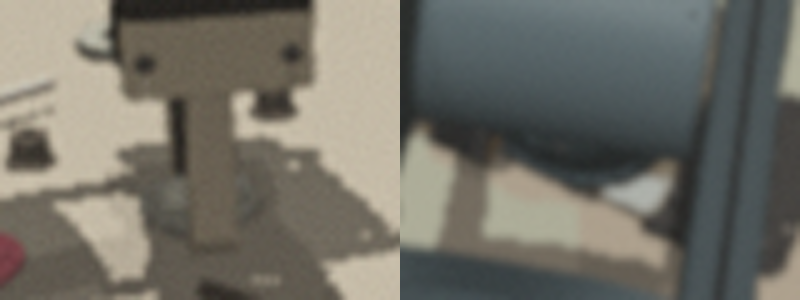

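The crops show the fingers straddling the dish-up disc. The near finger (x≈212) is centred on the disc (155–275). Closing and lifting.

>>> arm_command([
  [0, 0, 0, 0, 0, 0, 0.8],
  [0, 0, 0, 0, 0, 0, 0.8],
  [0, 0, 0, 0, 0, 0, 0.8],
  [0, 0, 0, 0, 0, 0, 0.8],
  [0, 0, 0, 0, 0, 0, 0.8],
  [0, 0, 0, 0, 0, 0, 0.8],
  [0, 0, 0, 0, 0, -20, 0.8],
  [0, 0, 0, 0, 0, -20, 0.8],
], squeeze=25)

```text
time_s: 3.32
ee_pos: [446.3, 25.1, 42.2]
orientation: [0.208, 0.978, -0.0, 0.001]
ft_force: [1.0, -0.5, -1.6]
width: 48.6
grasp_force: 25.0
```

>>> arm_command([
  [0, 0, 0, 0, 0, -60, 0.8],
  [0, 0, 0, 0, 0, -83, 0.8],
  [0, 0, 0, -214.3, -160.8, -83, 0.8],
  [0, 0, 0, -214.3, -160.8, -83, 0.8],
  [0, 0, 0, -214.3, -160.8, -83, 0.8],
  [0, 0, 0, -214.3, -160.8, -83, 0.8],
  [0, 0, 0, -214.3, -160.8, -83, 0.8],
  [0, 0, 0, -214.3, -160.8, -83, 0.8],
  [0, 0, 0, -214.3, -160.8, -83, 0.8],
  [0, 0, 0, -214.3, -160.8, -83, 0.8],
])

```text
time_s: 4.58
ee_pos: [575.1, -207.1, 124.7]
orientation: [0.208, 0.978, 0.0, -0.0]
ft_force: [-0.3, 0.2, -1.6]
width: 48.7
grasp_force: 25.0
```

```bash
python3 - <<'E'
from h import *
s=snap('side','side2');t=snap('top','top2'); o=ctrl.get_obs(); print(o['ee_pos'],o['ft_force'],o['width'])
f=lambda c,u,v:cv2.resize(c['color'][v-30:v+30,u-40:u+40,::-1],(400,300),interpolation=cv2.INTER_CUBIC)
im=f(s,427,200)
p=proj(s,[[575.3,-209,81]])[0];q=proj(s,[[*o['ee_pos'][:2],o['ee_pos'][2]-19]])[0]
print(p,q)
im2=f(t,425,167)
cv2.imwrite('pics/c2.png',np.hstack([im,im2]))
E
```

```text
[ 575.49708738 -207.57984277  125.02403876] [ 0.27088851  0.75444316 -0.83024109] 48.97182062486334
[425.91811732 202.61003025] [426.15308203 189.00364657]
```

View pics/c2.png

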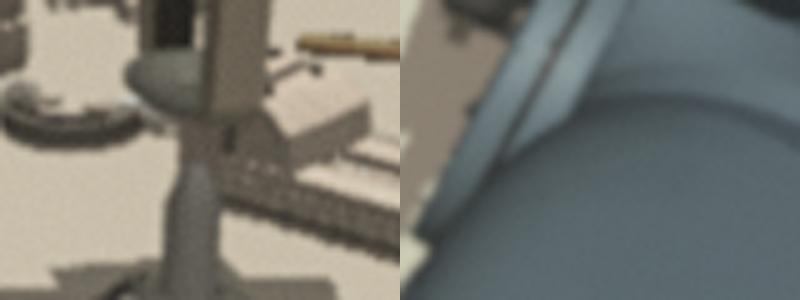

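The side crop shows the disc (left edge x≈127, centre ≈196) level above the post (centre ≈192). That is aligned within about 2 mm, so I'm descending over the taper with force checks.

>>> arm_command([
  [0, 0, 0, 0, 0, 8, 0.8],
  [0, 0, 0, 0, 0, 16, 0.8],
  [0, 0, 0, 0, 0, 24, 0.8],
  [0, 0, 0, 0, 0, 32, 0.8],
  [0, 0, 0, 0, 0, 32, 0.8],
])

```text
time_s: 5.3
ee_pos: [575.1, -208.6, 91.5]
orientation: [0.208, 0.978, 0.0, -0.001]
ft_force: [0.2, 0.5, -0.6]
width: 48.9
grasp_force: 25.0
```

>>> arm_command([
  [0, 0, 0, 0, 0, 5, 0.8],
  [0, 0, 0, 0, 0, 10, 0.8],
  [0, 0, 0, 0, 0, 15, 0.8],
  [0, 0, 0, 0, 0, 15, 0.8],
])

```text
time_s: 5.8
ee_pos: [575.4, -208.7, 77.1]
orientation: [0.208, 0.978, 0.0, -0.0]
ft_force: [-0.3, -0.1, -1.9]
width: 48.7
grasp_force: 25.0
```

>>> arm_command([
  [0, 0, 0, 0, 0, 7, 0.8],
  [0, 0, 0, 0, 0, 14, 0.8],
  [0, 0, 0, 0, 0, 19, 0.8],
  [0, 0, 0, 0, 0, 21, 0.8],
  [0, 0, 0, 0, 0, 21, 0.8],
])

```text
time_s: 6.42
ee_pos: [575.7, -208.8, 56.5]
orientation: [0.208, 0.978, 0.0, -0.0]
ft_force: [0.1, -0.0, -0.4]
width: 48.5
grasp_force: 25.0
```

Still no side force. Easing the last 2 mm down and then opening.

>>> arm_command([
  [0, 0, 0, 0, 0, 1, 0.8],
  [0, 0, 0, 0, 0, 2, 0.8],
  [0, 0, 0, 0, 0, 2, 0.8],
  [0, 0, 0, 0, 0, 2, 0.3],
  [0, 0, 0, 0, 0, 2, 0.3],
  [0, 0, 0, 0, 0, 2, 0.3],
  [0, 0, 0, 0, 0, 2, 0.3],
  [0, 0, 0, 0, 0, -40, 0.3],
  [0, 0, 0, 0, 0, -85, 0.3],
  [0, 0, 0, 0, 0, -85, 0.3],
  [0, 0, 0, 0, 0, -85, 0.3],
])

```text
time_s: 7.8
ee_pos: [575.3, -208.7, 141.3]
orientation: [0.208, 0.978, 0.0, -0.0]
ft_force: [-0.2, 0.3, 0.3]
width: 65.2
grasp_force: 0.0
```

>>> arm_command([
  [0, 0, 0, 66.1, 259.6, 0, 0.3],
  [0, 0, 0, 66.1, 259.6, 0, 0.3],
  [0, 0, 0, 66.1, 259.6, 0, 0.3],
  [0, 0, 0, 66.1, 259.6, 0, 0.3],
  [0, 0, 0, 66.1, 259.6, 0, 0.3],
  [0, 0, 0, 66.1, 259.6, 40, 0.3],
  [0, 0, 0, 66.1, 259.6, 80, 0.3],
  [0, 0, 0, 66.1, 259.6, 80, 0.3],
  [0, 0, 0, 66.1, 259.6, 80, 0.3],
  [0, 0, 0, 66.1, 259.6, 80, 0.3],
])

```text
time_s: 9.05
ee_pos: [622.5, 54.6, 63.5]
orientation: [0.209, 0.978, 0.0, 0.002]
ft_force: [0.4, 0.0, -0.2]
width: 65.1
grasp_force: 0.0
```

```bash
python3 - <<'E'
from h import *
s=snap('side','side3');t=snap('top','top3'); o=ctrl.get_obs(); print(o['ee_pos'],o['ft_force'],o['width'])
f=lambda c,u,v:cv2.resize(c['color'][v-30:v+30,u-40:u+40,::-1],(400,300),interpolation=cv2.INTER_CUBIC)
cv2.imwrite('pics/c3.png',np.vstack([np.hstack([f(s,427,222),f(t,425,167)]),np.hstack([f(s,355,185),f(t,309,153)])]))
E
```

```text
[622.20198288  54.81815672  63.3028707 ] [-0.11950392  0.68922035  0.61937761] 65.09802738196099
```

View pics/c3.png

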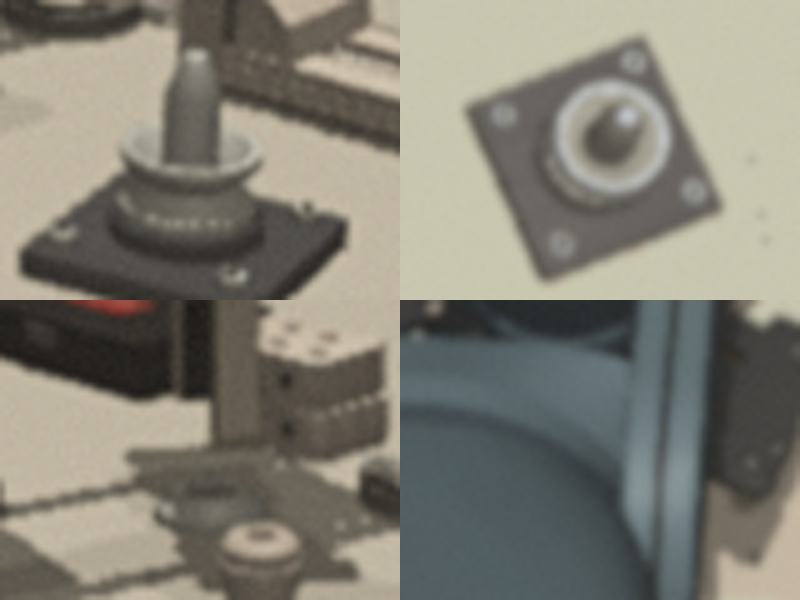

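The dish-up disc sits level, crown to crown, on the post (side crop rim at y≈150, centred). Descending on the crown-up disc.

>>> arm_command([
  [0, 0, 0, 0, 0, 15, 0.3],
  [0, 0, 0, 0, 0, 30, 0.3],
  [0, 0, 0, 0, 0, 33, 0.3],
  [0, 0, 0, 0, 0, 33, 0.3],
  [0, 0, 0, 0, 0, 33, 0.3],
  [0, 0, 0, 0, 0, 33, 0.3],
])

```text
time_s: 9.9
ee_pos: [621.5, 55.1, 29.1]
orientation: [0.208, 0.978, 0.0, 0.0]
ft_force: [0.2, -0.7, 0.1]
width: 65.4
grasp_force: 0.0
```

>>> arm_command([
  [0, 0, 0, 0, 0, 4, 0.3],
  [0, 0, 0, 0, 0, 8, 0.3],
  [0, 0, 0, 0, 0, 8, 0.3],
  [0, 0, 0, 0, 0, 8, 0.3],
  [0, 0, 0, 0, 0, 8, 0.3],
])

```text
time_s: 10.52
ee_pos: [621.3, 55.1, 20.8]
orientation: [0.208, 0.978, 0.0, 0.0]
ft_force: [-0.1, 0.2, 0.2]
width: 65.1
grasp_force: 0.0
```

```bash
python3 - <<'E'
from h import *
s=snap('side','side4'); o=ctrl.get_obs(); print(o['ee_pos'],o['ft_force'],o['width'])
f=lambda c,u,v:cv2.resize(c['color'][v-30:v+30,u-40:u+40,::-1],(480,360),interpolation=cv2.INTER_CUBIC)
cv2.imwrite('pics/c4.png',f(s,357,190))
E
```

```text
[621.27488505  55.10122181  20.75501012] [-0.08979827 -0.52073834 -0.23804025] 64.71460940851185
```

View pics/c4.png

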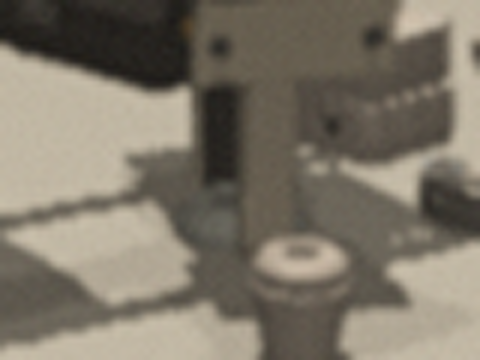

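The disc lies between the fingers (left part visible at x≈185–245), and its far side is hidden behind the finger. I'll go slightly deeper, close and lift.

>>> arm_command([
  [0, 0, 0, 0, 0, 0.8, 0.3],
  [0, 0, 0, 0, 0, 0.8, 0.8],
  [0, 0, 0, 0, 0, 0.8, 0.8],
  [0, 0, 0, 0, 0, 0.8, 0.8],
  [0, 0, 0, 0, 0, 0.8, 0.8],
  [0, 0, 0, 0, 0, 0.8, 0.8],
  [0, 0, 0, 0, 0, 0.8, 0.8],
  [0, 0, 0, 0, 0, -20, 0.8],
  [0, 0, 0, 0, 0, -20, 0.8],
], squeeze=25)

```text
time_s: 11.7
ee_pos: [622.4, 55.0, 41.9]
orientation: [0.208, 0.978, 0.0, 0.002]
ft_force: [-0.3, 0.6, -1.0]
width: 48.5
grasp_force: 25.0
```

>>> arm_command([
  [0, 0, 0, 0, 0, -50, 0.8],
  [0, 0, 0, 0, 0, -88, 0.8],
  [0, 0, 0, 0, 0, -88, 0.8],
  [0, 0, 0, -66.1, -259.6, -88, 0.8],
  [0, 0, 0, -66.1, -259.6, -88, 0.8],
  [0, 0, 0, -66.1, -259.6, -88, 0.8],
  [0, 0, 0, -66.1, -259.6, -88, 0.8],
  [0, 0, 0, -66.1, -259.6, -88, 0.8],
  [0, 0, 0, -66.1, -259.6, -88, 0.8],
  [0, 0, 0, -66.1, -259.6, -88, 0.8],
  [0, 0, 0, -66.1, -259.6, -88, 0.8],
  [0, 0, 0, -66.1, -259.6, -88, 0.8],
])

```text
time_s: 13.2
ee_pos: [576.1, -207.5, 128.7]
orientation: [0.207, 0.978, 0.0, 0.0]
ft_force: [-0.4, -0.0, -0.3]
width: 48.9
grasp_force: 25.0
```

```bash
python3 - <<'E'
from h import *
s=snap('side','side5'); o=ctrl.get_obs(); print(o['ee_pos'],o['ft_force'],o['width'])
f=lambda c,u,v:cv2.resize(c['color'][v-30:v+30,u-40:u+40,::-1],(480,360),interpolation=cv2.INTER_CUBIC)
cv2.imwrite('pics/c5.png',f(s,427,200))
E
```

```text
[ 576.03985622 -207.75185464  128.74772533] [ 0.17336897 -0.42293495 -0.280005  ] 48.6855486478973
```

View pics/c5.png

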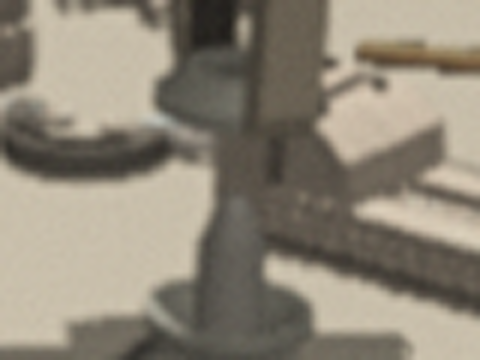

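The crown-up disc hangs level, its left edge (155) nearly over the lower rim's left edge (150). Descending with force checks.

>>> arm_command([
  [0, 0, 0, 0, 0, 10, 0.8],
  [0, 0, 0, 0, 0, 20, 0.8],
  [0, 0, 0, 0, 0, 30, 0.8],
  [0, 0, 0, 0, 0, 38, 0.8],
  [0, 0, 0, 0, 0, 43, 0.8],
  [0, 0, 0, 0, 0, 46, 0.8],
  [0, 0, 0, 0, 0, 46, 0.8],
])

```text
time_s: 14.12
ee_pos: [575.7, -208.9, 82.6]
orientation: [0.208, 0.978, 0.0, -0.0]
ft_force: [-0.8, -0.2, 0.2]
width: 48.6
grasp_force: 25.0
```

>>> arm_command([
  [0, 0, 0, 0, 0, 4, 0.8],
  [0, 0, 0, 0, 0, 8, 0.8],
  [0, 0, 0, 0, 0, 12, 0.8],
  [0, 0, 0, 0, 0, 15, 0.8],
  [0, 0, 0, 0, 0, 15, 0.8],
])

```text
time_s: 14.75
ee_pos: [575.5, -208.8, 67.3]
orientation: [0.208, 0.978, 0.0, -0.0]
ft_force: [-0.4, -0.0, -0.3]
width: 48.4
grasp_force: 25.0
```

Still no contact. Last ~1 mm, open, and retreat.

>>> arm_command([
  [0, 0, 0, 0, 0, 1, 0.8],
  [0, 0, 0, 0, 0, 1, 0.8],
  [0, 0, 0, 0, 0, 1, 0.3],
  [0, 0, 0, 0, 0, 1, 0.3],
  [0, 0, 0, 0, 0, 1, 0.3],
  [0, 0, 0, 0, 0, 1, 0.3],
  [0, 0, 0, 0, 0, 1, 0.3],
  [0, 0, 0, 0, 0, -40, 0.3],
  [0, 0, 0, 0, 0, -80, 0.3],
  [0, 0, 0, 0, 0, -80, 0.3],
  [0, 0, 0, 66, 260, -80, 0.3],
  [0, 0, 0, 66, 260, -80, 0.3],
])

```text
time_s: 16.25
ee_pos: [596.6, -85.0, 146.5]
orientation: [0.21, 0.978, 0.0, -0.001]
ft_force: [1.0, 0.6, -0.2]
width: 65.1
grasp_force: 0.0
```

>>> arm_command([
  [0, 0, 0, 60, 240, -20, 0.3],
  [0, 0, 0, 60, 240, -20, 0.3],
  [0, 0, 0, 60, 240, -20, 0.3],
  [0, 0, 0, 60, 240, -20, 0.3],
  [0, 0, 0, 60, 240, -20, 0.3],
  [0, 0, 0, 60, 240, -20, 0.3],
])

```text
time_s: 17.0
ee_pos: [639.3, 157.6, 166.3]
orientation: [0.208, 0.978, -0.001, -0.001]
ft_force: [0.5, -1.1, -0.6]
width: 65.2
grasp_force: 0.0
```

```bash
python3 - <<'E'
from h import *
s=snap('side','side6');t=snap('top','top6'); o=ctrl.get_obs(); print(o['time_s'],o['ee_pos'],o['dq'].round(2))
f=lambda c,u,v:cv2.resize(c['color'][v-30:v+30,u-40:u+40,::-1],(400,300),interpolation=cv2.INTER_CUBIC)
cv2.imwrite('pics/c6.png',np.hstack([f(s,427,222),f(t,425,167)]))
E
```

```text
17.1 [639.62357823 156.32111937 166.81133982] [-0.01 -0.   -0.    0.    0.    0.  ]
```

View pics/c6.png

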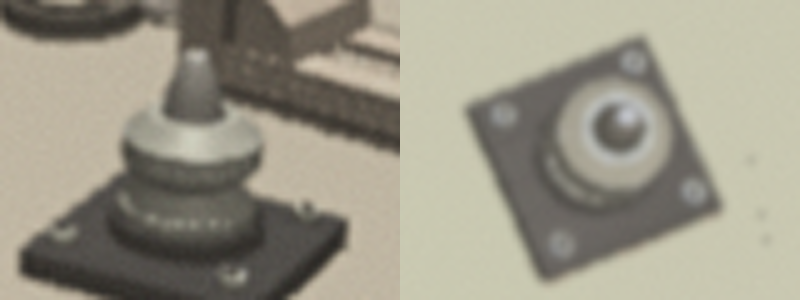

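Both discs sit level and centred on the post, faces alternating, and the arm is clear. Handing in.

```bash
python3 -c "
from station import ctrl
print(ctrl.finish_job())"
```

```text
the job is handed in; nothing more can be done
None
```

I stacked both disc springs on the arbor, dish-up first and then crown-up; the last pictures show them level and centred. I never touched the flat washer, and I handed the job in at about 17 s; no verdict was returned.

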